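# Lock a test module into a docking fixture with its hook cam

### The job

Dock the loose test module: swing the docking fixture's cam lever back to its open stop, then lay the module flat in the guide channel, bolt end towards the cam disc, and slide it in until it meets the sprung contact pads. Then sweep the lever half a turn to its other stop so that the hook draws the bolt in tight, push the keeper bolt fully in beside the lever, and let go. Do not disturb the tools lying about.

Things in the scene. Friction and masses are not known exactly. Their poses are not given: they have to be found in the camera images.
- dock: The docking fixture, fixed to the bench: aluminium base plate 275 x 100 mm (x -220 to +55 mm), 6 mm thick. Origin on the bench under the axis of the cam disc; +x is the way the module slides in, +z up. All 'dock' axes below are these. The module's origin lies at dock x = -127 mm when it just touches the pads, -117 mm when drawn in tight, 6 mm above the bench.
- channel (a point): Middle of the guide channel's floor (top of the base plate), dock x = -144 mm, y = 0. Two straight steel rails along dock x, from x = -212 to -76 mm, inner faces 66 mm apart, tops 22 mm above the bench and bevelled outwards; open from above and at the rear. With the module's origin at dock x = -165 mm its pin is clear of the hook.
- hook_mouth (a point): Where the draw pin's lower end stands when the module just touches the pads: dock x = -30 mm, y = 0, 15 mm above the bench. The pin may stand at most 34 mm from the cam axis for the hook to pass behind it.
- cam (a joint): Angle of the steel cam disc (radius 44 mm, upright axis) with its dark spiral hook, 26 mm above the bench. 0 = open stop: mouth to dock -x, lever to dock -y. Grows counter-clockwise from above, lever passing dock +x; 3.14 = closed stop, lever to dock +y. Catches the pin from 0.5 rad, has it tight (20 mm from the axis) by 2.7, then holds it. Partly closed it bars the pin's way.
- lever_post (a point): Near the top, on the axis, of the black upright round post on the cam's lever: 14 mm diameter, 14 to 62 mm above the bench, this point at 56 mm, on a 70 mm radius about the cam axis. The arm is 14 mm wide and under 16 mm high. Pushing the post sideways turns the disc: about 1 N empty, up to 5 N drawing; it stays where it is left.
- pads (a joint): Travel of the two black sprung contact pads across the channel's end (faces at dock x = -72 mm, 15 to 31 mm either side of the middle, 24 mm high; the pin passes between them): 0 free, 0.010 m with the module tight, at most 0.014 m. Spring 500 N/m, 1 N to begin, 6 N tight; pushed in by hand the module springs back.
- keeper (a joint): Travel of the keeper, a flat steel slide bolt 10 x 50 x 10 mm on an ear of the base: 0 = out, 0.030 m = fully in. It moves towards dock -y at dock x = +16 mm, along the +x side of the closed lever's arm, and bars it from swinging back; with the lever not fully closed it runs against the arm. Slides with about 2 N, stays where it is left.
- keeper_knob (a point): Top centre of the keeper's black upright round knob: 14 mm diameter, 16 to 52 mm above the bench. At dock x = +16 mm, y = +116 mm when out, +86 mm when fully in; its +y side, where a finger pushes it, is clear.
- module: The loose test module, about 350 g, flat on the bench: aluminium plate 110 x 60 x 12 mm, grey housing on it (top at 28 mm), upright grip tab on top (48 mm along x, 14 mm thick, 28 to 65 mm above the underside). Origin under the plate's middle; +x to its bolt end, +z up. From x = 55 mm a flat steel draw bolt 14 mm wide reaches to x = 105 mm, 23 to 31 mm up.
- handle (a point): Top centre of the module's grip tab, 65 mm above the module's origin.
- draw_pin (a point): Lower end of the steel draw pin, 10 mm diameter, that hangs from the end of the draw bolt: 97 mm ahead (+x) of the module's origin, 9 mm above its underside. This is what the hook catches.
- multimeter: Bystander: the yellow and black hand multimeter lying on the bench; it must stay where it is.
- side_cutters: Bystander: the red-handled side cutters; it must stay where it is.
- long_nose: Bystander: the blue-handled long-nose pliers; it must stay where it is.
- screwdriver_b: Bystander: the blue-handled screwdriver; it must stay where it is.

How it is judged:
By the outcome, as a careful person would: the job done as asked, in the order asked, and still so for the second after the job is handed in, with the robot touching nothing.
It also fails if it takes over 72 s, if anything falls off the work surface, if the arm or the gripper's body presses on something with over 40 N, if the wrist force passes 120 N, or if a joint passes its speed limit or range.

### The arm

A 6-joint arm with a two-finger parallel gripper is mounted at the origin on a cart in front of the work surface, level with it; the furniture and walls round the work are solid. World frame = base frame: x ahead of the robot, y to its left, z up, the work surface at z = 0. Lengths are in mm, angles in rad, forces in N, time in s.
With the tool pointing down it reaches from about 275 to 750 mm from the base axis. Payload 10.2 kg.
Tool frame: the origin (TCP) lies between the finger pads; the fingertips stand 19 mm ahead of it and the grasp point (between the pads) is the TCP; z points along the fingers, y is the line along which they close (so a half turn about z gives the same grasp; the last joint's range is limited). The gripper opens to 85 mm and grips with 20 to 120 N. Pads are 22 mm wide; open, the fingers measure 114 mm over their backs; the gripper's body (76 mm by 85 mm) begins 54 mm behind the grasp point. The pads swing forward as they close: fully open they stand 13 mm farther back than shut.
Start: joints at [-1.364, 0.313, 1.498, -0, 1.331, -0.223], TCP at [218.75, -477.263, 250.294] pointing down, gripper open.
Joint ranges: [-2.94, 2.94], [-0.97, 2.17], [0.19, 2.56], [-1.23, 4.37], [0.02, 3.11], [-2.88, 2.88]. Speed limits (rad/s): [2.39, 2.39, 3.01, 3.14, 3.14, 3.14].

### API

Orientations are given as a unit quaternion [w, x, y, z].
In Python, from rig import sense, capture, finish_job gives the robot as it stands. The module is installed in compiled form; this text tells all that it offers.
- The arm moves only by the tool move_arm, never from a script. Its argument "moves" is a list of rows, each an object with "turn": the turn, a rotation vector about the tool's x, y, z in rad, a list of three; "translation": the shift along the tool's x, y, z in mm, a list of three; "hand": the opening, from 0 (shut) to 1 (fully open). In form: [{"turn": [wx, wy, wz], "translation": [x, y, z], "hand": hand}, ...]. A call has 1 to 10 rows; each row shifts and turns the commanded pose from where the row before left it, along the tool's axes as they then stand; what a row does not reach is not made up. A row lasts 1/12 s, in which the tool goes at most 41.7 mm and 7.16 degrees, less where a joint would pass 70% of its speed; a pose out of reach is approached as far as the arm can. A call with a gripper value outside its range is refused whole. The fingers move at their own pace and stop on an object; "grip_force" is the grip in N (left out, the last holds). Time passes only in rows, so rows that do not move let the fingers close. It gives the time, the measured TCP pose, the force, the opening and the grip force at its end, in the units of the state.
- sense(): the state, without advancing time (a new reading comes with each control period).
- capture(name): name is "scene" or "top" or "wrist"; returns a dict with "image" (480x640x3 uint8, blue, green, red), "z_map" (480x640 float32, mm along the optical axis (not along the pixel's ray), 0 where there is no reading), "vertical_fov" (degrees; the focal length in pixels is half the picture's height over the tangent of half this angle, whatever the lens; pixels are square), "cx", "cy" (the principal point, pixels), "R" (3x3) and "t" (3): a world point X has camera coordinates R X + t; the wrist camera has in their place "T_tool_cam" (4x4, takes a point from camera to tool coordinates, whose origin is the TCP and whose axes are the flange's). Camera axes: x right, y down, z forward; pixel columns grow to the right and rows downward; lengths in mm; the calibration is good to about 2 mm. A picture is of the moment at which its call begins: read the wrist's pose just before it.
- finish_job(): hands the job in; it is judged then, once.
The state is a dict: "time_s": time; "joints": joint angles; "dq": joint speeds; "tau": joint torques, N m; "eef_pos": TCP position; "ee_rot": TCP orientation; "force": force on the tool from outside, world axes, zero at the start; "wrist_torque": the same for the moment, N m; "grip_width": opening from 0.0 (shut) to 1.0 (fully open); "grip_force": force on a finger pad.
Only numpy, scipy, OpenCV 4.12 (cv2) and the standard library are available. Lean on these libraries where they do the work, as an engineer would, in place of code of your own. Each camera call takes 0.05 s, during which the arm holds its last target. There are 200 camera calls.

## Working session

There is one attempt and no reset: what is moved stays moved. The work goes in short steps, Python scripts to look and compute and a tool call to move; the robot and the scene stay as the last step left them, time stands still between calls to the robot, and variables do not carry over. Pictures are saved under pics/ and viewed, at most 10 in all, crops included, and the job is handed in when it is done.

Besides the shell and the picture viewer there is one more tool, called by a JSON object that holds its "fn" and its "kwargs". move_arm: Moves the arm, as the interface text tells. Its arguments: {"type":"object","properties":{"moves":{"type":"array","items":{"type":"object","properties":{"turn":{"type":"array","items":{"type":"number"}},"translation":{"type":"array","items":{"type":"number"}},"hand":{"type":"number"}}}},"grip_force":{"type":"number"}},"required":["moves"]}

```bash
mkdir -p pics; cat > h.py <<'E'
import numpy as np, cv2
from rig import sense, capture
def cap(n):
    s=sense(); c=capture(n); c['s']=s; return c
def pts(c):
    f=240/np.tan(np.radians(c['vertical_fov'])/2); v,u=np.mgrid[0:480,0:640]; z=c['z_map']
    P=np.stack([(u-c['cx'])*z/f,(v-c['cy'])*z/f,z],-1)
    if 'R' in c: return (P-np.array(c['t']))@np.array(c['R'])
    from scipy.spatial.transform import Rotation as Ro
    T=np.array(c['T_tool_cam']); P=P@T[:3,:3].T+T[:3,3]
    q=np.array(c['s']['ee_rot']); return P@Ro.from_quat(q[[1,2,3,0]]).as_matrix().T+np.array(c['s']['eef_pos'])
E
python3 - <<'E'
from h import *
print(sense())
for n in('top','scene'):
    c=cap(n); cv2.imwrite(f'pics/{n}0.png',c['image']); np.save(f'pics/{n}0.npy',pts(c)); print(n,c['vertical_fov'],c['R'],c['t'])
E
```

```text
{'time_s': 0.0, 'joints': array([-1.36442127e+00,  3.13468233e-01,  1.49842600e+00, -1.97426484e-05,
        1.33100032e+00, -2.23399553e-01]), 'dq': array([ 8.14878754e-04, -1.44707440e-04, -6.91013907e-04,  2.84229423e-05,
       -5.18841237e-04, -2.00432259e-04]), 'tau': array([-3.56035940e-03, -4.12275660e+01, -2.59746069e+01, -3.45626195e-04,
        4.23746940e-03,  4.87172457e-06]), 'eef_pos': array([ 218.68637083, -477.0331678 ,  249.72990174]), 'ee_rot': array([-6.51010403e-04,  9.76999723e-01,  2.13239579e-01, -4.04599456e-06]), 'force': array([ 0.19364695,  0.29231104, -0.10401463]), 'wrist_torque': array([ 0.02986739,  0.03322322, -0.00734899]), 'grip_force': 0.0, 'grip_width': 0.999831634615056}
top 49.07084712166707 [[ 0.01190865 -0.99988597  0.00928607]
 [-0.99167715 -0.01300048 -0.12809141]
 [ 0.12819753 -0.00768339 -0.99171889]] [   5.09284015  551.03082067 1302.75753203]
scene 50.20905628703516 [[-0.56821058 -0.82253074  0.02408159]
 [-0.47223441  0.30197756 -0.82813297]
 [ 0.67389272 -0.48192607 -0.56001416]] [ 328.54977535  335.00346478 1063.69823777]
```

View pics/top0.png

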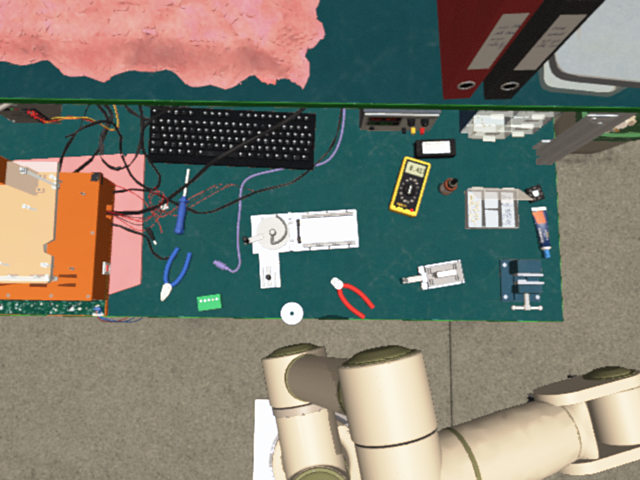

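View pics/scene0.png

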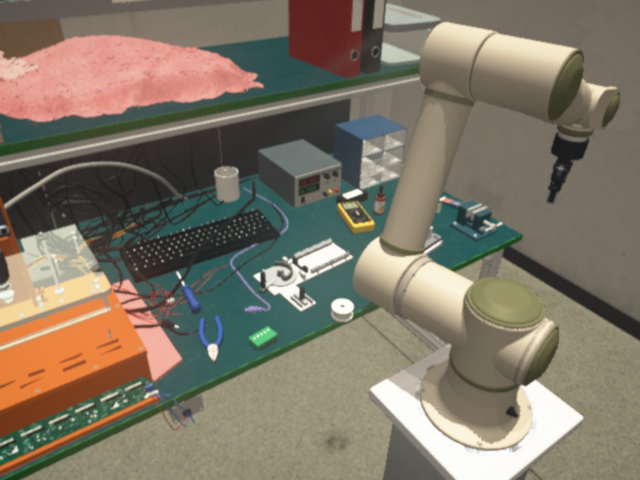

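The top view shows the dock at about (300,235), with the cam at (268,232), the lever post at (247,239) and the keeper at (268,277). The module is at (438,275) with its bolt pointing left. In dock terms, +x points image left. Next I'll enlarge crops of both.

```bash
python3 - <<'E'
from h import *
im=cv2.imread('pics/top0.png');P=np.load('pics/top0.npy')
a=cv2.resize(im[200:300,235:365],None,fx=6,fy=6,interpolation=cv2.INTER_CUBIC)[:590]
cv2.imwrite('pics/c1.png',a)
b=cv2.resize(im[250:300,390:475],None,fx=9,fy=9,interpolation=cv2.INTER_CUBIC);cv2.imwrite('pics/c2.png',b)
def blob(zlo,zhi,x0,x1,y0,y1):
    q=P[y0:y1,x0:x1].reshape(-1,3); q=q[(q[:,2]>zlo)&(q[:,2]<zhi)]; return q
for nm,a in dict(post=(45,75,235,300,205,262),knob=(40,75,255,285,262,290),tab=(50,80,395,475,255,295),plate=(7,18,395,475,255,295),base=(3,9,235,365,200,300),rails=(18,26,290,365,200,260),hous=(24,34,395,475,255,295)).items():
    q=blob(*a)
    if len(q)<2: print(nm,len(q));continue
    r=cv2.minAreaRect(q[:,:2].astype(np.float32)); print(nm,len(q),q.mean(0).round(1),np.round(r[0],1),np.round(r[1],1),round(r[2],2),np.median(q[:,2]).round(1))
E
```

```text
post 30 [546.7 189.2  61.7] [547.5 189.6] [13.  13.3] 4.57 63.6
knob 27 [453.9 130.6  52.3] [453.4 131. ] [11.9 12.3] 46.32 52.3
tab 115 [ 467.4 -309.7   65.4] [ 467.7 -310.7] [13.9 48.2] 10.13 65.4
plate 242 [ 465.2 -297.9   12.3] [ 467.7 -302.2] [ 95.5 183.8] 0.73 12.6
base 4129 [536.6  49.2   5.6] [530.   53.6] [259.2 338.8] 0.72 5.4
rails 342 [580.3  -6.4  22.4] [577.9  -4.2] [ 93.8 167.4] 2.59 22.5
hous 658 [ 466.4 -302.5   29.3] [ 463.4 -285. ] [ 49.6 155.4] 10.16 29.4
```

View pics/c1.png

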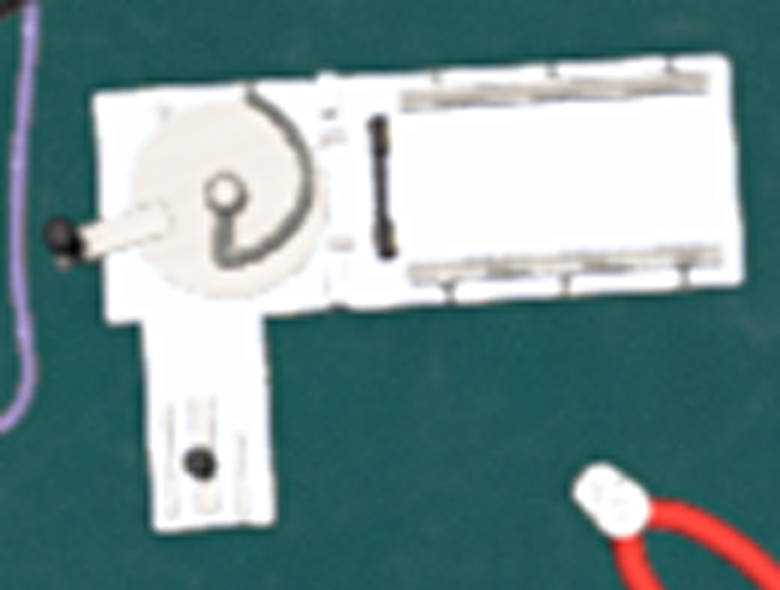

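View pics/c2.png

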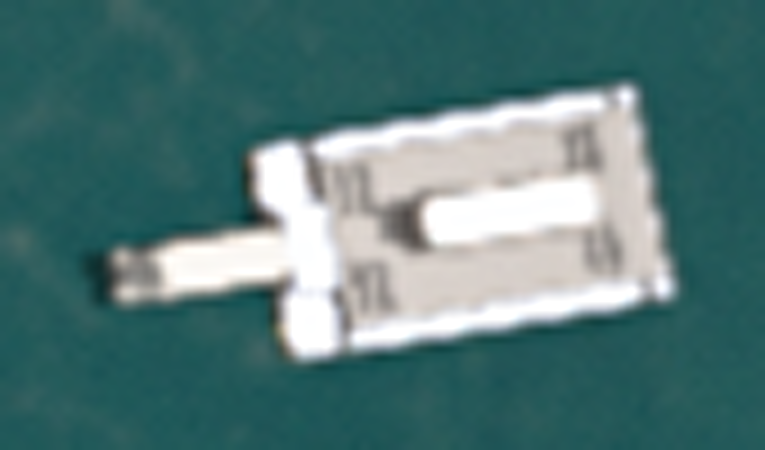

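```bash
cat >> h.py <<'E'
def ray(c,u,v,z):
    "pixel -> world at height z (fixed cams)"
    f=240/np.tan(np.radians(c['vertical_fov'])/2);R=np.array(c['R']);t=np.array(c['t'])
    d=R.T@np.array([(u-c['cx'])/f,(v-c['cy'])/f,1]);o=-R.T@t
    return o+d*(z-o[2])/d[2]
E
python3 - <<'E'
from h import *
c=cap('top');P=pts(c)
A=[(95,93),(727,57),(742,283),(107,322),(153,528),(273,522)]
W=[ray(c,235+u/6-.4,200+v/6-.4,6) for u,v in A]; print(np.round(W,1))
w=np.array(W)[:,:2]
for i,j in((1,0),(2,3)): d=w[j]-w[i];print('head',np.degrees(np.arctan2(d[1],d[0])),np.hypot(*d))
print('right edge',w[1]-w[2], np.hypot(*(w[1]-w[2])))
for nm,u,v,z in(('railTop',(400,705),(100,80),22),('railBot',(410,720),(273,255),22),('knob',(201,201),(462,462),52),('hub',(225,225),(193,193),30),('post',(63,63),(237,237),62)):
    print(nm,[ray(c,235+a/6-.4,200+b/6-.4,z).round(1) for a,b in zip(u,v)])
print('bench z',np.median(P[265:285,310:325,2]), 'knob bolt pin',ray(c,390+120/9-.4,250+275/9-.4,31).round(1))
# disc fit at z~26
q=P[205:262,240:300].reshape(-1,3);q=q[(q[:,2]>21)&(q[:,2]<40)];print(len(q),cv2.minEnclosingCircle(q[:,:2].astype(np.float32)))
# shelf
S=P[60:110,200:420].reshape(-1,3); S=S[S[:,2]>100]; print('shelf minx',S[:,0].min(),'z',np.percentile(S[:,2],[2,50,98]))
m=P[150:215,385:430].reshape(-1,3);m=m[m[:,2]>8];print('meter',m.min(0),m.max(0))
S=P[:,0:145].reshape(-1,3);S=S[(S[:,2]>60)&(S[:,0]<700)];print('orange box y min',S.min(0),S.max(0))
E
```

```text
[[616.8 183.    6. ]
 [636.5 -92.5   6. ]
 [537.2 -99.2   6. ]
 [516.7 175.    6. ]
 [428.3 152.9   6. ]
 [431.5 101.6   6. ]]
head 94.08974893926661 276.2189259701995
head 94.27568161745806 275.0354131765327
right edge [99.36624248  6.71314669] 99.59275316866028
railTop [array([612.8,  49.8,  22. ]), array([623.3, -81.7,  22. ])]
railBot [array([537.8,  44.3,  22. ]), array([547.3, -88.4,  22. ])]
knob [array([454.2, 129.3,  52. ]), array([454.2, 129.3,  52. ])]
hub [array([570.1, 123.6,  30. ]), array([570.1, 123.6,  30. ])]
post [array([546.2, 187.9,  62. ]), array([546.2, 187.9,  62. ])]
bench z 0.8303027303068361 knob bolt pin [ 450.6 -210.3   31. ]
259 ((573.335205078125, 124.37505340576172), 75.88713073730469)
shelf minx 379.37373332780135 z [423.27141179 441.75588188 476.09003225]
meter [ 379.37373333 -285.85582291    8.0004947 ] [ 797.36937709   22.2655238  1362.50427761]
orange box y min [379.37373333  22.2655238   60.00288899] [ 697.69537675  772.04306675 1362.50427761]
```

```bash
cat >> h.py <<'E'
import json
O=np.array([570.8,123.8]);TH=np.radians(94.15);EX=np.array([np.cos(TH),np.sin(TH)]);EY=np.array([-EX[1],EX[0]])
def dk(x,y): return O+x*EX+y*EY
def phi():
    w,x,y,z=sense()['ee_rot']; a=2*np.arctan2(y,x); return (a-np.pi/2+np.pi)%(2*np.pi)-np.pi
def wp(xy,z,f,h,n=0): return (*xy,z,f,h,n)
def plan(W,start=None,step=36):
    "W: waypoints x,y,z,phi(deg),hand,min rows -> rows in tool axes, integers-ish"
    if start is None: start=(*sense()['eef_pos'],np.degrees(phi()))
    p=np.array(start[:3],float);f=np.radians(start[3]);rows=[]
    for x,y,z,g,h,m in W:
        T=np.array([x,y,z]);g=np.radians(g)
        n=int(max(m,np.ceil(np.linalg.norm(T-p)/step),np.ceil(abs(g-f)/.115),1))
        for k in range(n,0,-1):
            d=(T-p)/k;w=round(-(g-f)/k,3)
            X=np.array([-np.sin(f),np.cos(f),0]);Y=np.array([np.cos(f),np.sin(f),0])
            t=[round(float(d@X),1),round(float(d@Y),1),round(float(-d[2]),1)]
            p=p+t[0]*X+t[1]*Y-np.array([0,0,t[2]]);f-=w
            rows.append({"turn":[0,0,w],"translation":t,"hand":h})
    for i in range(0,len(rows),10): print(json.dumps(rows[i:i+10]).replace(' ',''))
    print('end',p.round(1),np.degrees(f).round(2))
def st():
    s=sense();d=np.array(s['eef_pos'][:2])-O
    print('t',round(s['time_s'],2),'pos',np.round(s['eef_pos'],1),'dock',round(d@EX,1),round(d@EY,1),'phi',np.degrees(phi()).round(2),'F',np.round(s['force'],1),'q',np.round(s['joints'],2),'g',round(s['grip_width'],3),round(s['grip_force'],1),'rot',np.round(s['ee_rot'],3))
def lev(cam,r=70): a=cam-np.pi/2; return dk(r*np.cos(a),r*np.sin(a))
def levphi(cam): return np.degrees(TH+cam-np.pi)
E
python3 - <<'E'
from h import *
st()
c=1.85
plan([wp(lev(c),200,levphi(c),.5),wp(lev(c),85,levphi(c),.5,4),wp(lev(c),85,levphi(c),.5,2)])
E
```

```text
t 0.15 pos [ 218.7 -477.1  249.9] dock -573.8 394.6 phi -65.37 F [ 0.7  0.1 -0.2] q [-1.36  0.31  1.5  -0.    1.33 -0.22] g 0.996 0.0 rot [-0.     0.977  0.213 -0.   ]
[{"turn":[0,0,-0.071],"translation":[27.4,-22.3,2.4],"hand":0.5},{"turn":[0,0,-0.071],"translation":[28.9,-20.3,2.4],"hand":0.5},{"turn":[0,0,-0.071],"translation":[30.3,-18.2,2.4],"hand":0.5},{"turn":[0,0,-0.071],"translation":[31.5,-16.1,2.4],"hand":0.5},{"turn":[0,0,-0.071],"translation":[32.6,-13.8,2.4],"hand":0.5},{"turn":[0,0,-0.071],"translation":[33.5,-11.4,2.4],"hand":0.5},{"turn":[0,0,-0.071],"translation":[34.2,-9.0,2.4],"hand":0.5},{"turn":[0,0,-0.071],"translation":[34.8,-6.6,2.4],"hand":0.5},{"turn":[0,0,-0.071],"translation":[35.1,-4.1,2.4],"hand":0.5},{"turn":[0,0,-0.071],"translation":[35.4,-1.6,2.4],"hand":0.5}]
[{"turn":[0,0,-0.071],"translation":[35.4,0.9,2.4],"hand":0.5},{"turn":[0,0,-0.071],"translation":[35.2,3.4,2.3],"hand":0.5},{"turn":[0,0,-0.071],"translation":[34.9,5.9,2.4],"hand":0.5},{"turn":[0,0,-0.071],"translation":[34.4,8.4,2.3],"hand":0.5},{"turn":[0,0,-0.071],"translation":[33.7,10.8,2.4],"hand":0.5},{"turn":[0,0,-0.071],"translation":[32.8,13.2,2.3],"hand":0.5},{"turn":[0,0,-0.071],"translation":[31.8,15.5,2.4],"hand":0.5},{"turn":[0,0,-0.071],"translation":[30.6,17.7,2.3],"hand":0.5},{"turn":[0,0,-0.072],"translation":[29.3,19.8,2.4],"hand":0.5},{"turn":[0,0,-0.071],"translation":[27.8,21.9,2.3],"hand":0.5}]
[{"turn":[0,0,-0.072],"translation":[26.3,23.8,2.4],"hand":0.5},{"turn":[0,0,0.0],"translation":[-0.0,-0.0,28.7],"hand":0.5},{"turn":[0,0,0.0],"translation":[-0.0,-0.0,28.8],"hand":0.5},{"turn":[0,0,0.0],"translation":[-0.0,-0.0,28.7],"hand":0.5},{"turn":[0,0,0.0],"translation":[-0.0,-0.0,28.8],"hand":0.5},{"turn":[0,0,0.0],"translation":[-0.0,-0.0,-0.0],"hand":0.5},{"turn":[0,0,0.0],"translation":[-0.0,-0.0,-0.0],"hand":0.5}]
end [546.7 189.6  85. ] 20.17
```

{"fn": "move_arm", "kwargs": {"moves": [{"turn": [0,0,-0.07],"translation": [27,-22,2],"hand": 0.5},{"turn": [0,0,-0.07],"translation": [29,-20,2],"hand": 0.5},{"turn": [0,0,-0.07],"translation": [30,-18,2],"hand": 0.5},{"turn": [0,0,-0.07],"translation": [31,-16,2],"hand": 0.5},{"turn": [0,0,-0.07],"translation": [33,-14,2],"hand": 0.5},{"turn": [0,0,-0.07],"translation": [33,-11,2],"hand": 0.5},{"turn": [0,0,-0.07],"translation": [34,-9,2],"hand": 0.5},{"turn": [0,0,-0.07],"translation": [35,-7,2],"hand": 0.5},{"turn": [0,0,-0.07],"translation": [35,-4,2],"hand": 0.5},{"turn": [0,0,-0.07],"translation": [35,-2,2],"hand": 0.5}]}}

```text
time_s: 0.98
eef_pos: [375.4, -160.5, 230.2]
ee_rot: [0.0, 0.844, 0.537, 0.0]
force: [0.3, -0.5, 0.4]
grip_width: 0.494
grip_force: 0.0
```

```bash
python3 - <<'E'
from h import *
st()
c=1.85
plan([wp(lev(c),160,levphi(c),.5)])
E
```

```text
t 0.98 pos [ 375.4 -160.5  230.2] dock -269.4 215.5 phi -25.08 F [ 0.3 -0.5  0.4] q [-0.69  0.07  1.85  0.    1.22 -0.26] g 0.494 0.0 rot [0.    0.844 0.537 0.   ]
[{"turn":[0,0,-0.072],"translation":[35.4,0.6,6.4],"hand":0.5},{"turn":[0,0,-0.072],"translation":[35.3,3.2,6.4],"hand":0.5},{"turn":[0,0,-0.072],"translation":[35.0,5.7,6.4],"hand":0.5},{"turn":[0,0,-0.072],"translation":[34.5,8.2,6.4],"hand":0.5},{"turn":[0,0,-0.072],"translation":[33.8,10.6,6.4],"hand":0.5},{"turn":[0,0,-0.072],"translation":[32.9,13.1,6.4],"hand":0.5},{"turn":[0,0,-0.071],"translation":[31.9,15.4,6.4],"hand":0.5},{"turn":[0,0,-0.072],"translation":[30.7,17.6,6.4],"hand":0.5},{"turn":[0,0,-0.071],"translation":[29.4,19.8,6.3],"hand":0.5},{"turn":[0,0,-0.072],"translation":[27.9,21.8,6.4],"hand":0.5}]
[{"turn":[0,0,-0.071],"translation":[26.3,23.7,6.3],"hand":0.5}]
end [546.7 189.5 160. ] 20.12
```

{"fn": "move_arm", "kwargs": {"moves": [{"turn": [0,0,-0.08],"translation": [39,1,7],"hand": 0.5},{"turn": [0,0,-0.08],"translation": [38,4,7],"hand": 0.5},{"turn": [0,0,-0.08],"translation": [38,6,7],"hand": 0.5},{"turn": [0,0,-0.08],"translation": [37,9,7],"hand": 0.5},{"turn": [0,0,-0.08],"translation": [36,12,7],"hand": 0.5},{"turn": [0,0,-0.08],"translation": [35,14,7],"hand": 0.5},{"turn": [0,0,-0.08],"translation": [34,17,7],"hand": 0.5},{"turn": [0,0,-0.08],"translation": [32,20,7],"hand": 0.5},{"turn": [0,0,-0.08],"translation": [30,22,7],"hand": 0.5},{"turn": [0,0,-0.07],"translation": [0,0,7],"hand": 0.5}]}}

```text
time_s: 1.82
eef_pos: [522.5, 152.0, 159.5]
ee_rot: [-0.0, 0.57, 0.821, 0.001]
force: [0.4, 0.2, -0.4]
grip_width: 0.502
grip_force: 0.0
```

```bash
python3 - <<'E'
from h import *
st()
c=cap('wrist');cv2.imwrite('pics/w1.png',c['image']);np.save('pics/w1.npy',pts(c))
P=pts(c)
# post top, knob top via depth
q=P.reshape(-1,3);
for nm,ctr,lo,hi in(('post',lev(1.85),55,70),('knob',dk(16,116),46,58)):
    m=q[(np.hypot(*(q[:,:2]-ctr).T)<16)&(q[:,2]>lo)&(q[:,2]<hi)]
    print(nm,len(m),m.mean(0).round(1) if len(m) else '',ctr.round(1), np.round((m.min(0)+m.max(0))/2,1) if len(m) else '')
c=1.85
plan([wp(lev(c),52,levphi(c),.5)])
E
```

```text
t 1.82 pos [522.5 152.  159.5] dock 31.7 46.1 phi 20.47 F [ 0.4  0.2 -0.4] q [ 0.07  0.44  1.56  0.    1.14 -0.29] g 0.502 0.0 rot [-0.     0.57   0.821  0.001]
post 340 [546.2 189.1  61.4] [546.7 189.5] [546.8 188.5  59.6]
knob 305 [454.1 130.9  51.2] [453.9 131.4] [453.6 130.1  49.9]
[{"turn":[0,0,0.002],"translation":[7.0,9.5,26.5],"hand":0.5},{"turn":[0,0,0.002],"translation":[7.1,9.5,26.5],"hand":0.5},{"turn":[0,0,0.002],"translation":[7.1,9.5,26.5],"hand":0.5},{"turn":[0,0,0.003],"translation":[7.0,9.5,26.4],"hand":0.5}]
end [546.7 189.5  52. ] 20.13
```

View pics/w1.png

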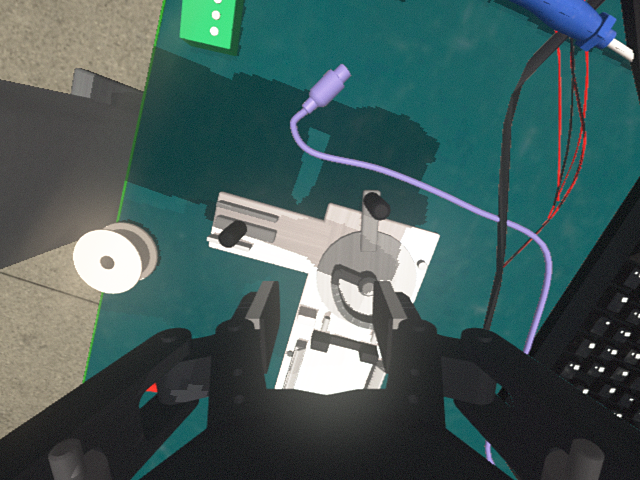

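The wrist view shows the post at (375,205), the knob at (232,233) and the cam hub at (367,285). All of them agree with my dock pose to within 1 mm. Next I'll straddle the post.

{"fn": "move_arm", "kwargs": {"moves": [{"turn": [0,0,0],"translation": [14,19,0],"hand": 0.5},{"turn": [0,0,0],"translation": [14,19,0],"hand": 0.5},{"turn": [0,0,0],"translation": [0,0,27],"hand": 0.5},{"turn": [0,0,0],"translation": [0,0,27],"hand": 0.5},{"turn": [0,0,0],"translation": [0,0,27],"hand": 0.5},{"turn": [0,0,0],"translation": [0,0,26],"hand": 0.5},{"turn": [0,0,0],"translation": [0,0,0],"hand": 0.25},{"turn": [0,0,0],"translation": [0,0,0],"hand": 0.25}]}}

```text
time_s: 2.53
eef_pos: [547.1, 186.0, 53.2]
ee_rot: [-0.001, 0.574, 0.819, -0.001]
force: [0.4, 0.4, 0.2]
grip_width: 0.251
grip_force: 0.0
```

```bash
python3 - <<'E'
from h import *
st()
W=[wp(lev(c),50,levphi(c),.25) for c in np.arange(1.75,-.11,-.1)]
plan(W)
E
```

```text
t 2.53 pos [547.1 186.   53.2] dock 63.8 19.2 phi 19.9 F [0.4 0.4 0.2] q [ 0.13  0.65  1.54 -0.    0.96 -0.22] g 0.251 0.0 rot [-0.001  0.574  0.819 -0.001]
[{"turn":[0,0,0.096],"translation":[3.1,7.8,3.2],"hand":0.25},{"turn":[0,0,0.1],"translation":[-0.3,7.0,-0.0],"hand":0.25},{"turn":[0,0,0.1],"translation":[-0.4,7.0,-0.0],"hand":0.25},{"turn":[0,0,0.1],"translation":[-0.3,7.0,-0.0],"hand":0.25},{"turn":[0,0,0.1],"translation":[-0.4,7.0,-0.0],"hand":0.25},{"turn":[0,0,0.1],"translation":[-0.3,7.0,-0.0],"hand":0.25},{"turn":[0,0,0.1],"translation":[-0.4,7.0,-0.0],"hand":0.25},{"turn":[0,0,0.1],"translation":[-0.3,6.9,-0.0],"hand":0.25},{"turn":[0,0,0.1],"translation":[-0.4,7.0,-0.0],"hand":0.25},{"turn":[0,0,0.1],"translation":[-0.3,7.0,-0.0],"hand":0.25}]
[{"turn":[0,0,0.1],"translation":[-0.4,7.0,-0.0],"hand":0.25},{"turn":[0,0,0.1],"translation":[-0.3,7.0,-0.0],"hand":0.25},{"turn":[0,0,0.1],"translation":[-0.4,7.0,-0.0],"hand":0.25},{"turn":[0,0,0.1],"translation":[-0.3,7.0,-0.0],"hand":0.25},{"turn":[0,0,0.1],"translation":[-0.4,7.0,-0.0],"hand":0.25},{"turn":[0,0,0.1],"translation":[-0.3,7.0,-0.0],"hand":0.25},{"turn":[0,0,0.1],"translation":[-0.4,6.9,-0.0],"hand":0.25},{"turn":[0,0,0.1],"translation":[-0.3,7.0,-0.0],"hand":0.25},{"turn":[0,0,0.1],"translation":[-0.4,7.0,-0.0],"hand":0.25}]
end [640.7 125.4  50. ] -88.73
```

{"fn": "move_arm", "kwargs": {"moves": [{"turn": [0,0,0.1],"translation": [3,8,1],"hand": 0.25},{"turn": [0,0,0.1],"translation": [-0.3,7,0],"hand": 0.25},{"turn": [0,0,0.1],"translation": [-0.4,7,0],"hand": 0.25},{"turn": [0,0,0.1],"translation": [-0.3,7,0],"hand": 0.25},{"turn": [0,0,0.1],"translation": [-0.4,7,0],"hand": 0.25},{"turn": [0,0,0.1],"translation": [-0.3,7,0],"hand": 0.25},{"turn": [0,0,0.1],"translation": [-0.4,7,0],"hand": 0.25},{"turn": [0,0,0.1],"translation": [-0.3,7,0],"hand": 0.25},{"turn": [0,0,0.1],"translation": [-0.4,7,0],"hand": 0.25},{"turn": [0,0,0.1],"translation": [-0.3,7,0],"hand": 0.25}]}}

```text
time_s: 3.37
eef_pos: [614.7, 179.7, 54.9]
ee_rot: [0.0, 0.897, 0.441, 0.001]
force: [-0.8, -0.4, 0.6]
grip_width: 0.248
grip_force: 0.5
```

```bash
python3 - <<'E'
from h import *
st()
W=[wp(lev(c),51,levphi(c),.25) for c in np.arange(.75,-.11,-.1)]
plan(W)
E
```

```text
t 3.37 pos [614.7 179.7  54.9] dock 52.6 -47.8 phi -37.63 F [-0.8 -0.4  0.6] q [ 0.1   0.76  1.32 -0.    1.06  0.76] g 0.248 0.5 rot [0.    0.897 0.441 0.001]
[{"turn":[0,0,0.092],"translation":[-1.4,5.8,3.9],"hand":0.25},{"turn":[0,0,0.1],"translation":[-0.3,7.0,-0.0],"hand":0.25},{"turn":[0,0,0.1],"translation":[-0.4,7.0,-0.0],"hand":0.25},{"turn":[0,0,0.1],"translation":[-0.3,7.0,-0.0],"hand":0.25},{"turn":[0,0,0.1],"translation":[-0.4,7.0,-0.0],"hand":0.25},{"turn":[0,0,0.1],"translation":[-0.3,6.9,-0.0],"hand":0.25},{"turn":[0,0,0.1],"translation":[-0.4,7.0,-0.0],"hand":0.25},{"turn":[0,0,0.1],"translation":[-0.3,7.0,-0.0],"hand":0.25},{"turn":[0,0,0.1],"translation":[-0.4,7.0,-0.0],"hand":0.25}]
end [640.7 125.4  51. ] -88.74
```

{"fn": "move_arm", "kwargs": {"moves": [{"turn": [0,0,0.1],"translation": [-1.4,6,3],"hand": 0.25},{"turn": [0,0,0.1],"translation": [-0.3,7,1],"hand": 0.25},{"turn": [0,0,0.1],"translation": [-0.4,7,0],"hand": 0.25},{"turn": [0,0,0.1],"translation": [-0.3,7,0],"hand": 0.25},{"turn": [0,0,0.1],"translation": [-0.4,7,0],"hand": 0.25},{"turn": [0,0,0.1],"translation": [-0.3,7,0],"hand": 0.25},{"turn": [0,0,0.1],"translation": [-0.4,7,0],"hand": 0.25},{"turn": [0,0,0.1],"translation": [-0.3,7,0],"hand": 0.25},{"turn": [0,0,0.05],"translation": [0,4,0],"hand": 0.25},{"turn": [0,0,0],"translation": [0,0,0],"hand": 0.25}]}}

```text
time_s: 4.2
eef_pos: [641.0, 127.5, 50.9]
ee_rot: [0.0, 0.999, 0.033, 0.002]
force: [-0.9, -0.3, 0.3]
grip_width: 0.246
grip_force: 0.0
```

```bash
python3 - <<'E'
from h import *
st()
E
```

```text
t 4.2 pos [641.  127.5  50.9] dock -1.4 -70.3 phi -86.2 F [-0.9 -0.3  0.3] q [ 0.02  0.79  1.28 -0.    1.07  1.52] g 0.246 0.0 rot [0.    0.999 0.033 0.002]
```

{"fn": "move_arm", "kwargs": {"moves": [{"turn": [0,0,0],"translation": [0,1,0],"hand": 0.25},{"turn": [0,0,0],"translation": [0,1,0],"hand": 0.25},{"turn": [0,0,0],"translation": [0,1,0],"hand": 0.25},{"turn": [0,0,0],"translation": [0,0,0],"hand": 0.25}]}}

```text
time_s: 4.53
eef_pos: [640.3, 125.6, 48.8]
ee_rot: [-0.0, 0.999, 0.035, 0.0]
force: [-0.2, 0.2, 0.2]
grip_width: 0.25
grip_force: 0.2
```

```bash
python3 - <<'E'
from h import *
st()
E
```

```text
t 4.53 pos [640.3 125.6  48.8] dock -3.3 -69.4 phi -85.95 F [-0.2  0.2  0.2] q [0.01 0.79 1.28 0.   1.07 1.51] g 0.25 0.2 rot [-0.     0.999  0.035  0.   ]
```

{"fn": "move_arm", "kwargs": {"moves": [{"turn": [0,0,0],"translation": [0,1,0],"hand": 0.25},{"turn": [0,0,0],"translation": [0,1,0],"hand": 0.25},{"turn": [0,0,0],"translation": [0,1,0],"hand": 0.25},{"turn": [0,0,0],"translation": [0,0,0],"hand": 0.25}]}}

```text
time_s: 4.87
eef_pos: [640.3, 124.6, 48.6]
ee_rot: [-0.002, 0.999, 0.035, 0.0]
force: [-0.1, 12.0, 2.3]
grip_width: 0.246
grip_force: 5.5
```

```bash
python3 - <<'E'
from h import *
st()
E
```

```text
t 4.87 pos [640.3 124.6  48.6] dock -4.3 -69.4 phi -85.97 F [-0.1 12.   2.3] q [0.01 0.79 1.28 0.   1.07 1.51] g 0.246 5.5 rot [-0.002  0.999  0.035  0.   ]
```

```bash
python3 - <<'E'
from h import *
s=sense()['eef_pos']
plan([(s[0],s[1]+6,s[2],-86,.5,2),(s[0],s[1]+6,170,-86,.5,4),(467.6,-310,150,10.1,.6,16)])
E
```

```text
[{"turn":[0,0,0.0],"translation":[0.2,-3.0,-0.0],"hand":0.5},{"turn":[0,0,0.001],"translation":[0.2,-3.0,-0.0],"hand":0.5},{"turn":[0,0,-0.0],"translation":[0.0,0.0,-30.4],"hand":0.5},{"turn":[0,0,-0.0],"translation":[0.0,0.0,-30.3],"hand":0.5},{"turn":[0,0,-0.0],"translation":[0.0,0.0,-30.4],"hand":0.5},{"turn":[0,0,-0.0],"translation":[0.0,0.0,-30.3],"hand":0.5},{"turn":[0,0,-0.105],"translation":[-12.7,26.7,1.2],"hand":0.6},{"turn":[0,0,-0.105],"translation":[-15.4,25.2,1.3],"hand":0.6},{"turn":[0,0,-0.105],"translation":[-18.0,23.5,1.2],"hand":0.6},{"turn":[0,0,-0.105],"translation":[-20.3,21.5,1.3],"hand":0.6}]
[{"turn":[0,0,-0.105],"translation":[-22.5,19.2,1.2],"hand":0.6},{"turn":[0,0,-0.105],"translation":[-24.4,16.8,1.3],"hand":0.6},{"turn":[0,0,-0.105],"translation":[-26.0,14.1,1.2],"hand":0.6},{"turn":[0,0,-0.105],"translation":[-27.3,11.3,1.3],"hand":0.6},{"turn":[0,0,-0.105],"translation":[-28.4,8.4,1.2],"hand":0.6},{"turn":[0,0,-0.105],"translation":[-29.1,5.4,1.3],"hand":0.6},{"turn":[0,0,-0.105],"translation":[-29.5,2.3,1.2],"hand":0.6},{"turn":[0,0,-0.105],"translation":[-29.6,-0.8,1.3],"hand":0.6},{"turn":[0,0,-0.104],"translation":[-29.3,-3.9,1.2],"hand":0.6},{"turn":[0,0,-0.105],"translation":[-28.7,-6.9,1.3],"hand":0.6}]
[{"turn":[0,0,-0.104],"translation":[-27.9,-9.8,1.2],"hand":0.6},{"turn":[0,0,-0.105],"translation":[-26.7,-12.7,1.3],"hand":0.6}]
end [ 467.6 -310.   150. ] 10.12
```

{"fn": "move_arm", "kwargs": {"moves": [{"turn": [0,0,0],"translation": [0,-3,0],"hand": 0.5},{"turn": [0,0,0],"translation": [0,-3,0],"hand": 0.5},{"turn": [0,0,0],"translation": [0,0,-30],"hand": 0.5},{"turn": [0,0,0],"translation": [0,0,-30],"hand": 0.5},{"turn": [0,0,0],"translation": [0,0,-30],"hand": 0.5},{"turn": [0,0,0],"translation": [0,0,-30],"hand": 0.5},{"turn": [0,0,-0.105],"translation": [-13,27,0],"hand": 0.6},{"turn": [0,0,-0.105],"translation": [-15,25,0],"hand": 0.6},{"turn": [0,0,-0.105],"translation": [-18,23,0],"hand": 0.6},{"turn": [0,0,-0.105],"translation": [-20,21,0],"hand": 0.6}]}}

```text
time_s: 5.7
eef_pos: [596.0, 18.2, 168.3]
ee_rot: [0.0, 0.969, 0.245, -0.0]
force: [0.2, 0.2, -0.2]
grip_width: 0.601
grip_force: 0.0
```

{"fn": "move_arm", "kwargs": {"moves": [{"turn": [0,0,-0.105],"translation": [-22,19,1],"hand": 0.6},{"turn": [0,0,-0.105],"translation": [-24,17,1],"hand": 0.6},{"turn": [0,0,-0.105],"translation": [-26,14,1],"hand": 0.6},{"turn": [0,0,-0.105],"translation": [-27,11,1],"hand": 0.6},{"turn": [0,0,-0.105],"translation": [-28,8,1],"hand": 0.6},{"turn": [0,0,-0.105],"translation": [-29,5,1],"hand": 0.6},{"turn": [0,0,-0.105],"translation": [-29,2,1],"hand": 0.6},{"turn": [0,0,-0.105],"translation": [-29,-1,1],"hand": 0.6},{"turn": [0,0,-0.105],"translation": [-29,-4,1],"hand": 0.6},{"turn": [0,0,-0.105],"translation": [-28,-7,1],"hand": 0.6}]}}

```text
time_s: 6.53
eef_pos: [488.4, -253.4, 158.3]
ee_rot: [-0.0, 0.716, 0.698, -0.0]
force: [0.5, -0.4, -0.4]
grip_width: 0.602
grip_force: 0.0
```

```bash
python3 - <<'E'
from h import *
st()
plan([(467.6,-310,140,10.1,.6,1)])
c=cap('wrist');P=pts(c).reshape(-1,3)
m=P[(np.hypot(P[:,0]-467.5,P[:,1]+310)<45)&(P[:,2]>58)&(P[:,2]<70)];print(len(m))
if len(m): print(m.mean(0),cv2.minAreaRect(m[:,:2].astype(np.float32)))
E
```

```text
t 6.53 pos [ 488.4 -253.4  158.3] dock -370.3 109.5 phi -1.48 F [ 0.5 -0.4 -0.4] q [-0.69  0.45  1.55 -0.    1.14 -0.67] g 0.602 0.0 rot [-0.     0.716  0.698 -0.   ]
[{"turn":[0,0,-0.101],"translation":[-28.5,-9.7,9.1],"hand":0.6},{"turn":[0,0,-0.101],"translation":[-27.5,-12.4,9.2],"hand":0.6}]
end [ 467.7 -310.   140. ] 10.1
1199
[ 467.26948399 -310.67716491   64.4051841 ] ((466.8347473144531, -312.78070068359375), (14.487547874450684, 48.09122085571289), 10.205303192138672)
```

{"fn": "move_arm", "kwargs": {"moves": [{"turn": [0,0,-0.1],"translation": [-28.5,-10,8],"hand": 0.6},{"turn": [0,0,-0.1],"translation": [-28,-12.5,10],"hand": 0.6},{"turn": [0,0,0],"translation": [0,0,0],"hand": 0.6}]}}

```text
time_s: 6.83
eef_pos: [465.7, -312.5, 138.6]
ee_rot: [-0.001, 0.644, 0.765, -0.001]
force: [-0.2, -0.0, 0.1]
grip_width: 0.601
grip_force: 0.0
```

```bash
python3 - <<'E'
from h import *
st()
plan([(467.2,-311,52,10.1,.6,4)])
E
```

```text
t 6.83 pos [ 465.7 -312.5  138.6] dock -427.5 136.4 phi 9.76 F [-0.2 -0.   0.1] q [-0.8   0.5   1.53 -0.    1.11 -0.97] g 0.601 0.0 rot [-0.001  0.644  0.765 -0.001]
[{"turn":[0,0,-0.001],"translation":[0.3,0.4,21.6],"hand":0.6},{"turn":[0,0,-0.002],"translation":[0.3,0.4,21.7],"hand":0.6},{"turn":[0,0,-0.001],"translation":[0.3,0.5,21.6],"hand":0.6},{"turn":[0,0,-0.002],"translation":[0.3,0.4,21.7],"hand":0.6}]
end [ 467.2 -311.    52. ] 10.1
```

{"fn": "move_arm", "kwargs": {"moves": [{"turn": [0,0,-0.006],"translation": [1.2,1.7,21],"hand": 0.6},{"turn": [0,0,0],"translation": [0,0,22],"hand": 0.6},{"turn": [0,0,0],"translation": [0,0,22],"hand": 0.6},{"turn": [0,0,0],"translation": [0,0,21],"hand": 0.6},{"turn": [0,0,0],"translation": [0,0,0],"hand": 0.3},{"turn": [0,0,0],"translation": [0,0,0],"hand": 0.1},{"turn": [0,0,0],"translation": [0,0,0],"hand": 0},{"turn": [0,0,0],"translation": [0,0,0],"hand": 0},{"turn": [0,0,0],"translation": [0,0,0],"hand": 0}], "grip_force": 60}}

```text
time_s: 7.58
eef_pos: [469.9, -307.9, 55.8]
ee_rot: [0.001, 0.643, 0.766, -0.0]
force: [0.3, 1.3, 4.7]
grip_width: 0.153
grip_force: 61.0
```

```bash
python3 - <<'E'
from h import *
st()
E
```

```text
t 7.58 pos [ 469.9 -307.9   55.8] dock -423.2 131.9 phi 10.02 F [0.3 1.3 4.7] q [-0.79  0.61  1.59  0.    0.93 -0.96] g 0.153 61.0 rot [ 0.001  0.643  0.766 -0.   ]
```

{"fn": "move_arm", "kwargs": {"moves": [{"turn": [0,0,0],"translation": [0,0,-15],"hand": 0},{"turn": [0,0,0],"translation": [0,0,-20],"hand": 0},{"turn": [0,0,0],"translation": [0,0,-25],"hand": 0},{"turn": [0,0,0],"translation": [0,0,-20],"hand": 0},{"turn": [0,0,0],"translation": [0,0,0],"hand": 0},{"turn": [0,0,0],"translation": [0,0,0],"hand": 0}]}}

```text
time_s: 8.08
eef_pos: [469.3, -307.6, 134.5]
ee_rot: [0.001, 0.643, 0.766, -0.0]
force: [-0.8, -0.7, -5.4]
grip_width: 0.154
grip_force: 59.7
```

```bash
python3 - <<'E'
from h import *
st()
c=cap('wrist');cv2.imwrite('pics/w2.png',c['image'])
xy=dk(-163,0)
plan([(*xy,130,4.15,0,12)])
E
```

```text
t 8.08 pos [ 469.3 -307.6  134.5] dock -422.9 132.4 phi 10.02 F [-0.8 -0.7 -5.4] q [-0.79  0.5   1.54 -0.    1.1  -0.96] g 0.154 59.7 rot [ 0.001  0.643  0.766 -0.   ]
[{"turn":[0,0,0.009],"translation":[20.4,13.2,0.3],"hand":0},{"turn":[0,0,0.008],"translation":[20.5,13.0,0.3],"hand":0},{"turn":[0,0,0.009],"translation":[20.6,12.9,0.3],"hand":0},{"turn":[0,0,0.008],"translation":[20.7,12.7,0.3],"hand":0},{"turn":[0,0,0.009],"translation":[20.8,12.5,0.3],"hand":0},{"turn":[0,0,0.008],"translation":[20.9,12.3,0.2],"hand":0},{"turn":[0,0,0.009],"translation":[21.0,12.2,0.3],"hand":0},{"turn":[0,0,0.008],"translation":[21.1,12.0,0.2],"hand":0},{"turn":[0,0,0.009],"translation":[21.2,11.8,0.3],"hand":0},{"turn":[0,0,0.008],"translation":[21.4,11.6,0.2],"hand":0}]
[{"turn":[0,0,0.009],"translation":[21.4,11.5,0.3],"hand":0},{"turn":[0,0,0.008],"translation":[21.5,11.2,0.2],"hand":0}]
end [582.6 -38.8 130. ] 4.17
```

View pics/w2.png

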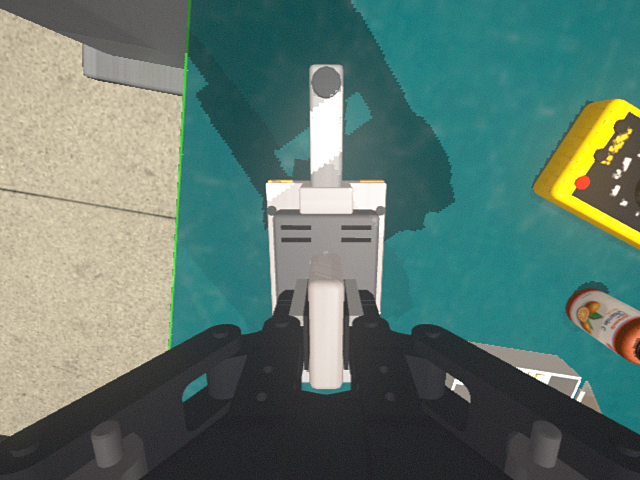

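The module is held straight, with the pin head at (326,80) and nothing touching it. I'll measure where the pin sits in the tool frame and carry on.

{"fn": "move_arm", "kwargs": {"moves": [{"turn": [0,0,0.009],"translation": [20,13,0],"hand": 0},{"turn": [0,0,0.009],"translation": [21,13,0],"hand": 0},{"turn": [0,0,0.009],"translation": [21,13,0],"hand": 0},{"turn": [0,0,0.009],"translation": [21,13,0],"hand": 0},{"turn": [0,0,0.009],"translation": [21,13,0],"hand": 0},{"turn": [0,0,0.009],"translation": [21,12,0],"hand": 0},{"turn": [0,0,0.009],"translation": [21,12,0],"hand": 0},{"turn": [0,0,0.009],"translation": [21,12,0],"hand": 0},{"turn": [0,0,0.009],"translation": [21,12,0],"hand": 0},{"turn": [0,0,0.009],"translation": [21,12,0],"hand": 0}]}}

```text
time_s: 8.97
eef_pos: [564.7, -82.2, 132.2]
ee_rot: [-0.002, 0.677, 0.736, -0.001]
force: [0.0, -0.4, -4.7]
grip_width: 0.149
grip_force: 59.6
```

{"fn": "move_arm", "kwargs": {"moves": [{"turn": [0,0,0.009],"translation": [21,11,0],"hand": 0},{"turn": [0,0,0],"translation": [0,0,0],"hand": 0},{"turn": [0,0,0],"translation": [0,0,0],"hand": 0},{"turn": [0,0,0],"translation": [0,0,0],"hand": 0}]}}

```text
time_s: 9.3
eef_pos: [573.6, -62.1, 132.9]
ee_rot: [-0.001, 0.68, 0.733, -0.001]
force: [0.4, -0.4, -5.3]
grip_width: 0.151
grip_force: 59.7
```

```bash
python3 - <<'E'
from h import *
st()
c=cap('wrist');P=pts(c);p=np.array(c['s']['eef_pos']);f=phi()
X=np.array([-np.sin(f),np.cos(f)]);Y=np.array([np.cos(f),np.sin(f)])
def rel(q): d=q[:2]-p[:2]; return np.round([d@X,d@Y,q[2]-p[2]],1)
print('pin head',rel(np.median(P[76:85,322:331].reshape(-1,3),0)))
print('bolt near',rel(np.median(P[150:170,322:331].reshape(-1,3),0)))
print('housing',rel(np.median(P[215:222,320:332].reshape(-1,3),0)))
L=rel(np.median(P[190:200,272:276].reshape(-1,3),0));print('plate',L)
for r in (255,270,285): print([ (u,*rel(P[r,u])) for u in (268,272,276,280,374,378,382)])
# top cam: tab
t=cap('top');Q=pts(t).reshape(-1,3);xy=dk(-163,0)
plan([(*xy,130,4.15,0,2)])
E
```

```text
t 9.3 pos [573.6 -62.1 132.9] dock -185.6 10.6 phi 4.36 F [ 0.4 -0.4 -5.3] q [-0.31  0.54  1.48 -0.    1.12 -0.39] g 0.151 59.7 rot [-0.001  0.68   0.733 -0.001]
pin head [ 92.3  -0.7 -21.1]
bolt near [ 61.4  -0.7 -24.3]
housing [ 35.   -1.  -27.7]
plate [ 43.8 -27.  -43.2]
[(268, np.float64(-16.8), np.float64(-47.4), np.float64(-131.4)), (272, np.float64(11.9), np.float64(-29.2), np.float64(-43.3)), (276, np.float64(16.9), np.float64(-24.6), np.float64(-28.1)), (280, np.float64(16.6), np.float64(-22.8), np.float64(-28.8)), (374, np.float64(17.1), np.float64(22.0), np.float64(-27.2)), (378, np.float64(11.6), np.float64(26.7), np.float64(-44.2)), (382, np.float64(11.6), np.float64(28.8), np.float64(-44.2))]
[(268, np.float64(-30.5), np.float64(-48.5), np.float64(-133.9)), (272, np.float64(3.4), np.float64(-29.6), np.float64(-43.7)), (276, np.float64(9.6), np.float64(-24.8), np.float64(-27.2)), (280, np.float64(9.3), np.float64(-23.0), np.float64(-27.8)), (374, np.float64(9.3), np.float64(22.4), np.float64(-28.0)), (378, np.float64(3.4), np.float64(26.9), np.float64(-43.5)), (382, np.float64(-27.7), np.float64(43.7), np.float64(-126.4))]
[(268, np.float64(-43.6), np.float64(-49.0), np.float64(-133.4)), (272, np.float64(-5.5), np.float64(-30.0), np.float64(-44.2)), (276, np.float64(1.2), np.float64(-25.3), np.float64(-28.5)), (280, np.float64(1.9), np.float64(-23.1), np.float64(-26.9)), (374, np.float64(1.4), np.float64(22.7), np.float64(-28.0)), (378, np.float64(-5.0), np.float64(27.2), np.float64(-43.0)), (382, np.float64(-43.0), np.float64(45.3), np.float64(-132.2))]
[{"turn":[0,0,0.001],"translation":[11.5,5.3,1.8],"hand":0},{"turn":[0,0,0.002],"translation":[11.6,5.2,1.8],"hand":0}]
end [582.6 -38.7 130. ] 4.12
```

{"fn": "move_arm", "kwargs": {"moves": [{"turn": [0,0,0.003],"translation": [11.5,5.5,10],"hand": 0},{"turn": [0,0,0],"translation": [11.5,5.5,14],"hand": 0},{"turn": [0,0,0],"translation": [0,0,14],"hand": 0},{"turn": [0,0,0],"translation": [0,0,0],"hand": 0},{"turn": [0,0,0],"translation": [0,0,0],"hand": 0},{"turn": [0,0,0],"translation": [0,0,0],"hand": 0}]}}

```text
time_s: 9.9
eef_pos: [583.8, -38.3, 96.7]
ee_rot: [0.0, 0.681, 0.732, 0.0]
force: [0.8, 0.0, -4.5]
grip_width: 0.157
grip_force: 59.6
```

```bash
python3 - <<'E'
from h import *
st()
xy=dk(-163,-.5)
plan([(*xy,90,4.15,0,1)])
c=cap('wrist');cv2.imwrite('pics/w3.png',c['image'])
P=pts(c).reshape(-1,3);D=np.c_[(P[:,:2]-O)@EX,(P[:,:2]-O)@EY,P[:,2]]
for sg in(1,-1):
    m=D[(D[:,0]>-120)&(D[:,0]<-80)&(D[:,1]*sg>28)&(D[:,1]*sg<45)&(D[:,2]>18)&(D[:,2]<26)];print('rail',sg,len(m),m[:,1].min() if len(m) else '',m[:,1].max() if len(m) else '', np.median(m[:,2]) if len(m) else '')
E
```

```text
t 9.9 pos [583.8 -38.3  96.7] dock -162.7 -1.2 phi 4.16 F [ 0.8  0.  -4.5] q [-0.27  0.6   1.49 -0.    1.05 -0.34] g 0.157 59.6 rot [0.    0.681 0.732 0.   ]
[{"turn":[0,0,0.0],"translation":[-0.3,-0.7,6.7],"hand":0}]
end [583.1 -38.7  90. ] 4.16
rail 1 1165 33.3880606257771 42.79390499419164 22.45939660356251
rail -1 1130 -41.54392466884338 -32.090846436815255 22.685086077587876
```

View pics/w3.png

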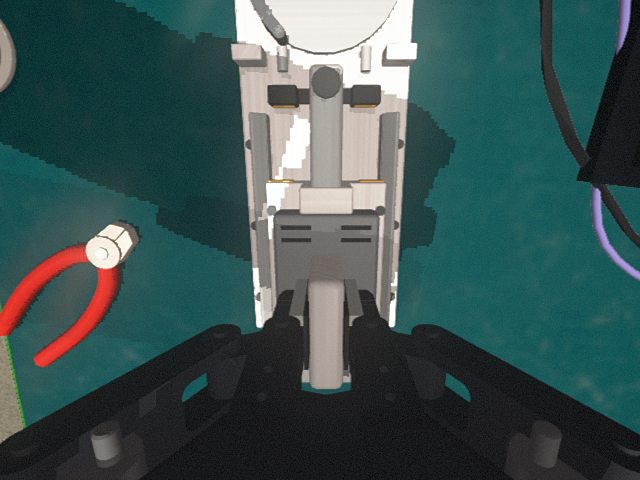

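The module is centred between the rails: its edges sit at columns 266–385, and the rails' inner faces are either side of it. The pin at (326,80) is between the pads and clear of the hook. I'll lower it.

{"fn": "move_arm", "kwargs": {"moves": [{"turn": [0,0,0],"translation": [0,-1.2,6],"hand": 0},{"turn": [0,0,0],"translation": [0,0,6],"hand": 0},{"turn": [0,0,0],"translation": [0,0,6],"hand": 0},{"turn": [0,0,0],"translation": [0,0,6],"hand": 0},{"turn": [0,0,0],"translation": [0,0,3],"hand": 0},{"turn": [0,0,0],"translation": [0,0,3],"hand": 0},{"turn": [0,0,0],"translation": [0,0,0],"hand": 0},{"turn": [0,0,0],"translation": [0,0,0],"hand": 0}]}}

```text
time_s: 10.62
eef_pos: [582.4, -38.1, 66.3]
ee_rot: [0.0, 0.681, 0.732, 0.0]
force: [0.3, 0.4, -4.6]
grip_width: 0.153
grip_force: 59.6
```

```bash
python3 - <<'E'
from h import *
st()
E
```

```text
t 10.62 pos [582.4 -38.1  66.3] dock -162.3 0.1 phi 4.19 F [ 0.3  0.4 -4.6] q [-0.27  0.64  1.52 -0.    0.99 -0.34] g 0.153 59.6 rot [0.    0.681 0.732 0.   ]
```

{"fn": "move_arm", "kwargs": {"moves": [{"turn": [0,0,0],"translation": [0,0,1.5],"hand": 0},{"turn": [0,0,0],"translation": [0,0,1.5],"hand": 0},{"turn": [0,0,0],"translation": [0,0,1],"hand": 0},{"turn": [0,0,0],"translation": [0,0,0],"hand": 0},{"turn": [0,0,0],"translation": [0,0,0],"hand": 0}]}}

```text
time_s: 11.03
eef_pos: [582.4, -38.1, 62.3]
ee_rot: [-0.0, 0.681, 0.732, 0.0]
force: [0.1, 0.7, -4.8]
grip_width: 0.151
grip_force: 59.6
```

```bash
python3 - <<'E'
from h import *
st()
E
```

```text
t 11.03 pos [582.4 -38.1  62.3] dock -162.3 0.2 phi 4.18 F [ 0.1  0.7 -4.8] q [-0.27  0.64  1.52  0.    0.98 -0.34] g 0.151 59.6 rot [-0.     0.681  0.732  0.   ]
```

{"fn": "move_arm", "kwargs": {"moves": [{"turn": [0,0,0],"translation": [0,0,1],"hand": 0},{"turn": [0,0,0],"translation": [0,0,0.5],"hand": 0},{"turn": [0,0,0],"translation": [0,0,0],"hand": 0},{"turn": [0,0,0],"translation": [0,0,0],"hand": 0}]}}

```text
time_s: 11.37
eef_pos: [582.5, -38.1, 61.8]
ee_rot: [0.0, 0.681, 0.733, 0.0]
force: [-4.3, 1.5, 6.0]
grip_width: 0.152
grip_force: 61.2
```

```bash
python3 - <<'E'
from h import *
st()
E
```

```text
t 11.37 pos [582.5 -38.1  61.8] dock -162.3 0.0 phi 4.19 F [-4.3  1.5  6. ] q [-0.27  0.64  1.52 -0.    0.98 -0.34] g 0.152 61.2 rot [0.    0.681 0.733 0.   ]
```

{"fn": "move_arm", "kwargs": {"moves": [{"turn": [0,0,0],"translation": [4,0,-0.5],"hand": 0},{"turn": [0,0,0],"translation": [5,0,0],"hand": 0},{"turn": [0,0,0],"translation": [5,0,0],"hand": 0},{"turn": [0,0,0],"translation": [5,0,0],"hand": 0},{"turn": [0,0,0],"translation": [5,0,0],"hand": 0},{"turn": [0,0,0],"translation": [5,0,0],"hand": 0},{"turn": [0,0,0],"translation": [4,0,0],"hand": 0},{"turn": [0,0,0],"translation": [0,0,0],"hand": 0},{"turn": [0,0,0],"translation": [0,0,0],"hand": 0}]}}

```text
time_s: 12.12
eef_pos: [580.3, -4.3, 61.8]
ee_rot: [0.0, 0.681, 0.733, 0.001]
force: [0.2, 0.1, 6.9]
grip_width: 0.152
grip_force: 61.3
```

```bash
python3 - <<'E'
from h import *
st()
E
```

```text
t 12.12 pos [580.3  -4.3  61.8] dock -128.4 -0.2 phi 4.2 F [0.2 0.1 6.9] q [-0.21  0.64  1.53  0.    0.97 -0.28] g 0.152 61.3 rot [0.    0.681 0.733 0.001]
```

{"fn": "move_arm", "kwargs": {"moves": [{"turn": [0,0,0],"translation": [2,0,0],"hand": 0},{"turn": [0,0,0],"translation": [2,0,0],"hand": 0},{"turn": [0,0,0],"translation": [1,0,0],"hand": 0},{"turn": [0,0,0],"translation": [0,0,0],"hand": 0},{"turn": [0,0,0],"translation": [0,0,0],"hand": 0}]}}

```text
time_s: 12.53
eef_pos: [580.0, 0.0, 61.8]
ee_rot: [0.001, 0.681, 0.733, 0.0]
force: [0.3, -3.6, 5.6]
grip_width: 0.15
grip_force: 61.2
```

```bash
python3 - <<'E'
from h import *
st()
E
```

```text
t 12.53 pos [580.    0.   61.8] dock -124.1 -0.2 phi 4.2 F [ 0.3 -3.6  5.6] q [-0.2   0.64  1.53 -0.    0.97 -0.27] g 0.15 61.2 rot [0.001 0.681 0.733 0.   ]
```

{"fn": "move_arm", "kwargs": {"moves": [{"turn": [0,0,0],"translation": [1,0,0],"hand": 0},{"turn": [0,0,0],"translation": [1,0,0],"hand": 0},{"turn": [0,0,0],"translation": [0,0,0],"hand": 0},{"turn": [0,0,0],"translation": [0,0,0],"hand": 0}]}}

```text
time_s: 12.87
eef_pos: [579.9, 1.8, 61.8]
ee_rot: [0.001, 0.681, 0.733, 0.0]
force: [0.7, -4.8, 5.1]
grip_width: 0.15
grip_force: 61.2
```

```bash
python3 - <<'E'
from h import *
st()
c=cap('wrist');cv2.imwrite('pics/w4.png',c['image'])
E
```

```text
t 12.87 pos [579.9   1.8  61.8] dock -122.3 -0.3 phi 4.19 F [ 0.7 -4.8  5.1] q [-0.2   0.64  1.53 -0.    0.97 -0.27] g 0.15 61.2 rot [0.001 0.681 0.733 0.   ]
```

View pics/w4.png

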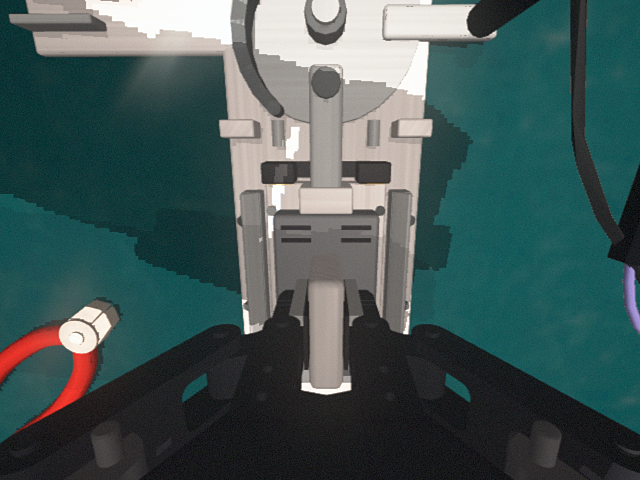

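The module's front meets the pads at (280,172) and (373,172). Pushing 2 mm further added about 1 N, so the pads are being compressed. The pin at (326,82) is in the hook mouth and the lever is at the open stop. I'll release and go to the lever.

{"fn": "move_arm", "kwargs": {"moves": [{"turn": [0,0,0],"translation": [0,0,0],"hand": 0.3},{"turn": [0,0,0],"translation": [0,0,0],"hand": 0.5},{"turn": [0,0,0],"translation": [0,0,0],"hand": 0.5},{"turn": [0,0,0],"translation": [0,0,-15],"hand": 0.5},{"turn": [0,0,0],"translation": [0,0,-25],"hand": 0.5},{"turn": [0,0,0],"translation": [0,0,-30],"hand": 0.5},{"turn": [0,0,0],"translation": [0,0,-20],"hand": 0.5},{"turn": [0,0,0],"translation": [0,0,0],"hand": 0.5}]}}

```text
time_s: 13.58
eef_pos: [581.0, 2.0, 155.4]
ee_rot: [0.003, 0.681, 0.733, 0.002]
force: [-0.2, -0.4, 0.0]
grip_width: 0.498
grip_force: 0.0
```

```bash
python3 - <<'E'
from h import *
st()
c=cap('wrist');P=pts(c)
q=P.reshape(-1,3);D=np.c_[(q[:,:2]-O)@EX,(q[:,:2]-O)@EY,q[:,2]]
m=D[(abs(D[:,1])<8)&(D[:,0]>-60)&(D[:,0]<-10)&(D[:,2]>28.5)&(D[:,2]<38)];print('bolt',len(m),m[:,0].min(),m[:,0].max(),m.mean(0))
m=D[(abs(D[:,1])<12)&(D[:,0]>-160)&(D[:,0]<-80)&(D[:,2]>66)&(D[:,2]<78)];print('tab',len(m),np.percentile(m[:,0],[1,99]) if len(m) else '')
m=D[(abs(D[:,0])<15)&(D[:,1]<-55)&(D[:,1]>-85)&(D[:,2]>50)&(D[:,2]<70)];print('post',len(m),(m.mean(0)) if len(m) else '')
plan([(*lev(0),130,-85.85,.5,17)])
E
```

```text
t 13.58 pos [581.    2.  155.4] dock -122.3 -1.4 phi 4.2 F [-0.2 -0.4  0. ] q [-0.2   0.52  1.46  0.    1.16 -0.27] g 0.498 0.0 rot [0.003 0.681 0.733 0.002]
bolt 744 -59.86464971182332 -23.04997446610985 [-44.59708891   0.81118951  36.94788641]
tab 1427 [-149.76890546 -103.69499368]
post 613 [ -2.12160322 -67.61703259  60.28668669]
[{"turn":[0,0,0.092],"translation":[7.2,4.1,1.4],"hand":0.5},{"turn":[0,0,0.092],"translation":[7.5,3.4,1.3],"hand":0.5},{"turn":[0,0,0.093],"translation":[7.8,2.7,1.4],"hand":0.5},{"turn":[0,0,0.092],"translation":[8.0,2.0,1.3],"hand":0.5},{"turn":[0,0,0.093],"translation":[8.2,1.2,1.4],"hand":0.5},{"turn":[0,0,0.092],"translation":[8.3,0.5,1.3],"hand":0.5},{"turn":[0,0,0.093],"translation":[8.3,-0.3,1.4],"hand":0.5},{"turn":[0,0,0.092],"translation":[8.2,-1.1,1.3],"hand":0.5},{"turn":[0,0,0.093],"translation":[8.1,-1.8,1.4],"hand":0.5},{"turn":[0,0,0.092],"translation":[7.8,-2.5,1.3],"hand":0.5}]
[{"turn":[0,0,0.093],"translation":[7.6,-3.3,1.4],"hand":0.5},{"turn":[0,0,0.092],"translation":[7.3,-3.9,1.3],"hand":0.5},{"turn":[0,0,0.093],"translation":[6.8,-4.6,1.4],"hand":0.5},{"turn":[0,0,0.092],"translation":[6.4,-5.2,1.3],"hand":0.5},{"turn":[0,0,0.093],"translation":[5.9,-5.8,1.4],"hand":0.5},{"turn":[0,0,0.092],"translation":[5.3,-6.3,1.3],"hand":0.5},{"turn":[0,0,0.093],"translation":[4.8,-6.8,1.4],"hand":0.5}]
end [640.6 128.9 130. ] -85.87
```

{"fn": "move_arm", "kwargs": {"moves": [{"turn": [0,0,0.12],"translation": [9.5,5,2],"hand": 0.5},{"turn": [0,0,0.12],"translation": [10,4,2],"hand": 0.5},{"turn": [0,0,0.12],"translation": [10.5,3,2],"hand": 0.5},{"turn": [0,0,0.12],"translation": [11,1.5,2],"hand": 0.5},{"turn": [0,0,0.12],"translation": [11,0,2],"hand": 0.5},{"turn": [0,0,0.12],"translation": [11,-1,2],"hand": 0.5},{"turn": [0,0,0.12],"translation": [10.5,-2.5,2],"hand": 0.5},{"turn": [0,0,0.12],"translation": [10,-4,2],"hand": 0.5},{"turn": [0,0,0.12],"translation": [9.5,-5,2],"hand": 0.5},{"turn": [0,0,0.12],"translation": [9,-6,2],"hand": 0.5}]}}

```text
time_s: 14.47
eef_pos: [622.9, 101.9, 129.4]
ee_rot: [-0.001, 0.976, 0.217, -0.001]
force: [-0.3, 0.4, -0.2]
grip_width: 0.501
grip_force: 0.0
```

```bash
python3 - <<'E'
from h import *
st()
plan([(*lev(0),120,-85.85,.5,3)])
E
```

```text
t 14.47 pos [622.9 101.9 129.4] dock -25.6 -50.4 phi -64.91 F [-0.3  0.4 -0.2] q [-0.02  0.65  1.3   0.    1.19  1.11] g 0.501 0.0 rot [-0.001  0.976  0.217 -0.001]
[{"turn":[0,0,0.091],"translation":[6.9,-4.2,2.3],"hand":0.5},{"turn":[0,0,0.092],"translation":[6.4,-4.8,2.4],"hand":0.5},{"turn":[0,0,0.091],"translation":[6.0,-5.4,2.3],"hand":0.5},{"turn":[0,0,0.092],"translation":[5.5,-6.0,2.4],"hand":0.5}]
end [640.6 128.9 120. ] -85.88
```

{"fn": "move_arm", "kwargs": {"moves": [{"turn": [0,0,0.09],"translation": [7,-4,5],"hand": 0.5},{"turn": [0,0,0.09],"translation": [6.5,-5,5],"hand": 0.5},{"turn": [0,0,0.09],"translation": [6,-5.5,5],"hand": 0.5},{"turn": [0,0,0.095],"translation": [5.5,-6,5],"hand": 0.5},{"turn": [0,0,0],"translation": [0,0,0],"hand": 0.5},{"turn": [0,0,0],"translation": [0,0,0],"hand": 0.5}]}}

```text
time_s: 14.97
eef_pos: [640.5, 128.7, 109.7]
ee_rot: [-0.0, 0.999, 0.041, -0.001]
force: [-1.1, -0.1, 1.0]
grip_width: 0.502
grip_force: 0.0
```

```bash
python3 - <<'E'
from h import *
st()
plan([(*lev(0),50,-85.85,.5,3)])
E
```

```text
t 14.97 pos [640.5 128.7 109.7] dock -0.2 -69.8 phi -85.29 F [-1.1 -0.1  1. ] q [0.02 0.72 1.23 0.   1.19 1.51] g 0.502 0.0 rot [-0.     0.999  0.041 -0.001]
[{"turn":[0,0,0.003],"translation":[0.1,-0.1,19.9],"hand":0.5},{"turn":[0,0,0.003],"translation":[0.0,-0.0,19.9],"hand":0.5},{"turn":[0,0,0.004],"translation":[0.1,-0.1,19.9],"hand":0.5}]
end [640.7 128.9  50. ] -85.87
```

{"fn": "move_arm", "kwargs": {"moves": [{"turn": [0,0,0.01],"translation": [0,0,20],"hand": 0.5},{"turn": [0,0,0],"translation": [0,0,20],"hand": 0.5},{"turn": [0,0,0],"translation": [0,0,20],"hand": 0.5},{"turn": [0,0,0],"translation": [0,0,0],"hand": 0.25},{"turn": [0,0,0],"translation": [0,0,0],"hand": 0.25},{"turn": [0,0,0],"translation": [0,0,0],"hand": 0.25},{"turn": [0,0,0],"translation": [0,-2,0],"hand": 0.25},{"turn": [0,0,-0.08],"translation": [-0.2,-5.6,0],"hand": 0.25},{"turn": [0,0,-0.08],"translation": [-0.2,-5.6,0],"hand": 0.25},{"turn": [0,0,-0.08],"translation": [-0.2,-5.6,0],"hand": 0.25}]}}

```text
time_s: 15.8
eef_pos: [638.5, 147.0, 52.7]
ee_rot: [0.0, 0.988, 0.156, 0.001]
force: [0.2, -0.3, 0.1]
grip_width: 0.25
grip_force: 0.5
```

```bash
cat >> h.py <<'E'
def cur():
    d=np.array(sense()['eef_pos'][:2])-O;x,y=d@EX,d@EY;print('tcp cam',round(np.arctan2(y,x)+np.pi/2,3),'r',round(np.hypot(x,y),1),'phi err deg',np.round(np.degrees(phi())-levphi(np.arctan2(y,x)+np.pi/2),1))
E
python3 - <<'E'
from h import *
st();cur()
E
```

```text
t 15.8 pos [638.5 147.   52.7] dock 18.3 -69.2 phi -72.06 F [ 0.2 -0.3  0.1] q [ 0.05  0.79  1.27 -0.    1.08  1.31] g 0.25 0.5 rot [0.    0.988 0.156 0.001]
tcp cam 0.258 r 71.5 phi err deg -1.0
```

{"fn": "move_arm", "kwargs": {"moves": [{"turn": [0,0,-0.09],"translation": [-0.7,-5.6,1],"hand": 0.25},{"turn": [0,0,-0.09],"translation": [-0.5,-5.6,1],"hand": 0.25},{"turn": [0,0,-0.08],"translation": [-0.2,-5.6,0],"hand": 0.25},{"turn": [0,0,-0.08],"translation": [-0.2,-5.6,0],"hand": 0.25},{"turn": [0,0,-0.08],"translation": [-0.2,-5.6,0],"hand": 0.25},{"turn": [0,0,-0.08],"translation": [-0.2,-5.6,0],"hand": 0.25},{"turn": [0,0,-0.08],"translation": [-0.2,-5.6,0],"hand": 0.25},{"turn": [0,0,-0.08],"translation": [-0.2,-5.6,0],"hand": 0.25},{"turn": [0,0,-0.08],"translation": [-0.2,-5.6,0],"hand": 0.25},{"turn": [0,0,-0.08],"translation": [-0.2,-5.6,0],"hand": 0.25}]}}

```text
time_s: 16.63
eef_pos: [601.7, 187.8, 50.7]
ee_rot: [0.001, 0.844, 0.537, 0.001]
force: [0.8, -1.2, 0.4]
grip_width: 0.248
grip_force: 0.5
```

```bash
python3 - <<'E'
from h import *
st();cur()
E
```

```text
t 16.63 pos [601.7 187.8  50.7] dock 61.6 -35.4 phi -25.06 F [ 0.8 -1.2  0.4] q [ 0.12  0.74  1.36 -0.    1.03  0.55] g 0.248 0.5 rot [0.001 0.844 0.537 0.001]
tcp cam 1.049 r 71.1 phi err deg 0.7
```

{"fn": "move_arm", "kwargs": {"moves": [{"turn": [0,0,-0.08],"translation": [-0.5,-5.6,0],"hand": 0.25},{"turn": [0,0,-0.08],"translation": [-0.3,-5.6,0],"hand": 0.25},{"turn": [0,0,-0.08],"translation": [-0.2,-5.6,0],"hand": 0.25},{"turn": [0,0,-0.08],"translation": [-0.2,-5.6,0],"hand": 0.25},{"turn": [0,0,-0.08],"translation": [-0.2,-5.6,0],"hand": 0.25},{"turn": [0,0,-0.08],"translation": [-0.2,-5.6,0],"hand": 0.25},{"turn": [0,0,-0.08],"translation": [-0.2,-5.6,0],"hand": 0.25},{"turn": [0,0,-0.08],"translation": [-0.2,-5.6,0],"hand": 0.25},{"turn": [0,0,-0.08],"translation": [-0.2,-5.6,0],"hand": 0.25},{"turn": [0,0,-0.08],"translation": [-0.2,-5.6,0],"hand": 0.25}]}}

```text
time_s: 17.47
eef_pos: [547.9, 190.4, 50.9]
ee_rot: [0.002, 0.568, 0.823, 0.002]
force: [4.8, 3.7, -3.3]
grip_width: 0.248
grip_force: 2.9
```

```bash
python3 - <<'E'
from h import *
st();cur()
E
```

```text
t 17.47 pos [547.9 190.4  50.9] dock 68.1 18.0 phi 20.77 F [ 4.8  3.7 -3.3] q [ 0.13  0.65  1.54  0.    0.94 -0.23] g 0.248 2.9 rot [0.002 0.568 0.823 0.002]
tcp cam 1.83 r 70.4 phi err deg 1.8
```

{"fn": "move_arm", "kwargs": {"moves": [{"turn": [0,0,-0.07],"translation": [-0.2,-5.6,0],"hand": 0.25},{"turn": [0,0,-0.07],"translation": [-0.2,-5.6,0],"hand": 0.25},{"turn": [0,0,-0.07],"translation": [-0.2,-5.6,0],"hand": 0.25},{"turn": [0,0,-0.08],"translation": [-0.2,-5.6,0],"hand": 0.25},{"turn": [0,0,-0.08],"translation": [-0.2,-5.6,0],"hand": 0.25},{"turn": [0,0,-0.08],"translation": [-0.2,-5.6,0],"hand": 0.25},{"turn": [0,0,-0.08],"translation": [-0.2,-5.6,0],"hand": 0.25},{"turn": [0,0,-0.08],"translation": [-0.2,-5.6,0],"hand": 0.25},{"turn": [0,0,-0.08],"translation": [-0.2,-5.6,0],"hand": 0.25},{"turn": [0,0,-0.08],"translation": [-0.2,-5.6,0],"hand": 0.25}]}}

```text
time_s: 18.3
eef_pos: [506.7, 154.4, 50.7]
ee_rot: [0.002, 0.217, 0.976, 0.001]
force: [3.0, 6.6, -0.4]
grip_width: 0.251
grip_force: 3.6
```

```bash
python3 - <<'E'
from h import *
st();cur()
E
```

```text
t 18.3 pos [506.7 154.4  50.7] dock 35.2 61.7 phi 64.89 F [ 3.   6.6 -0.4] q [ 0.07  0.57  1.7   0.    0.87 -1.06] g 0.251 3.6 rot [0.002 0.217 0.976 0.001]
tcp cam 2.624 r 71.0 phi err deg 0.4
```

{"fn": "move_arm", "kwargs": {"moves": [{"turn": [0,0,-0.08],"translation": [-0.5,-5.6,0],"hand": 0.25},{"turn": [0,0,-0.08],"translation": [-0.3,-5.6,0],"hand": 0.25},{"turn": [0,0,-0.08],"translation": [-0.2,-5.6,0],"hand": 0.25},{"turn": [0,0,-0.08],"translation": [-0.2,-5.6,0],"hand": 0.25},{"turn": [0,0,-0.08],"translation": [-0.2,-5.6,0],"hand": 0.25},{"turn": [0,0,-0.08],"translation": [-0.2,-5.6,0],"hand": 0.25},{"turn": [0,0,-0.03],"translation": [0,-2,0],"hand": 0.25},{"turn": [0,0,0],"translation": [0,0,0],"hand": 0.25}]}}

```text
time_s: 18.97
eef_pos: [499.9, 118.5, 50.5]
ee_rot: [0.001, -0.034, 0.999, 0.0]
force: [-0.0, 1.0, 1.0]
grip_width: 0.25
grip_force: 0.3
```

```bash
python3 - <<'E'
from h import *
st();cur()
E
```

```text
t 18.97 pos [499.9 118.5  50.5] dock -0.1 71.1 phi 93.92 F [-0.  1.  1.] q [ 0.    0.54  1.75  0.    0.85 -1.64] g 0.25 0.3 rot [ 0.001 -0.034  0.999  0.   ]
tcp cam 3.143 r 71.1 phi err deg -0.3
```

Post is about 3 mm short of the stop; I'll push on to it.

{"fn": "move_arm", "kwargs": {"moves": [{"turn": [0,0,0],"translation": [0,-1.5,0],"hand": 0.25},{"turn": [0,0,0],"translation": [0,-1.5,0],"hand": 0.25},{"turn": [0,0,0],"translation": [0,-1,0],"hand": 0.25},{"turn": [0,0,0],"translation": [0,0,0],"hand": 0.25},{"turn": [0,0,0],"translation": [0,0,0],"hand": 0.25}]}}

```text
time_s: 19.38
eef_pos: [499.9, 114.6, 49.4]
ee_rot: [0.0, -0.033, 0.999, -0.0]
force: [0.2, 0.8, 2.1]
grip_width: 0.254
grip_force: 1.2
```

```bash
python3 - <<'E'
from h import *
st();cur()
E
```

```text
t 19.38 pos [499.9 114.6  49.4] dock -4.1 71.4 phi 93.84 F [0.2 0.8 2.1] q [-0.    0.54  1.75 -0.    0.85 -1.64] g 0.254 1.2 rot [ 0.    -0.033  0.999 -0.   ]
tcp cam 3.199 r 71.5 phi err deg -3.6
```

{"fn": "move_arm", "kwargs": {"moves": [{"turn": [0,0,0],"translation": [0,-1,0],"hand": 0.25},{"turn": [0,0,0],"translation": [0,-1,0],"hand": 0.25},{"turn": [0,0,0],"translation": [0,0,0],"hand": 0.25},{"turn": [0,0,0],"translation": [0,0,0],"hand": 0.25}]}}

```text
time_s: 19.72
eef_pos: [499.9, 113.8, 49.4]
ee_rot: [0.0, -0.033, 0.999, 0.001]
force: [0.0, 11.2, 2.1]
grip_width: 0.252
grip_force: 5.9
```

```bash
python3 - <<'E'
from h import *
st();cur()
E
```

```text
t 19.72 pos [499.9 113.8  49.4] dock -4.9 71.5 phi 93.82 F [ 0.  11.2  2.1] q [-0.01  0.54  1.75  0.    0.85 -1.65] g 0.252 5.9 rot [ 0.    -0.033  0.999  0.001]
tcp cam 3.21 r 71.6 phi err deg -4.2
```

{"fn": "move_arm", "kwargs": {"moves": [{"turn": [0,0,0],"translation": [0,3,0],"hand": 0.25},{"turn": [0,0,0],"translation": [0,2,0],"hand": 0.35},{"turn": [0,0,0],"translation": [0,0,0],"hand": 0.4},{"turn": [0,0,0],"translation": [0,0,-25],"hand": 0.4},{"turn": [0,0,0],"translation": [0,0,-30],"hand": 0.4},{"turn": [0,0,0],"translation": [23,8,-5],"hand": 0},{"turn": [0,0,0],"translation": [23,8,0],"hand": 0},{"turn": [0,0,0],"translation": [24,0,0],"hand": 0},{"turn": [0,0,0],"translation": [0,0,0],"hand": 0},{"turn": [0,0,0],"translation": [0,0,0],"hand": 0}]}}

```text
time_s: 20.55
eef_pos: [428.2, 128.6, 109.5]
ee_rot: [0.0, -0.034, 0.999, -0.0]
force: [0.5, -0.0, -0.2]
grip_width: -0.004
grip_force: 0.0
```

```bash
python3 - <<'E'
from h import *
st()
plan([(*dk(16,141),44,94.15,0,3)])
E
```

```text
t 20.55 pos [428.2 128.6 109.5] dock 15.1 141.8 phi 93.85 F [ 0.5 -0.  -0.2] q [ 0.03  0.32  1.9  -0.    0.92 -1.61] g -0.004 0.0 rot [ 0.    -0.034  0.999 -0.   ]
[{"turn":[0,0,-0.002],"translation":[-0.3,0.3,21.8],"hand":0},{"turn":[0,0,-0.002],"translation":[-0.3,0.3,21.8],"hand":0},{"turn":[0,0,-0.001],"translation":[-0.2,0.3,21.9],"hand":0}]
end [429.  129.6  44. ] 94.14
```

{"fn": "move_arm", "kwargs": {"moves": [{"turn": [0,0,-0.005],"translation": [0,1,22],"hand": 0},{"turn": [0,0,0],"translation": [0,0,22],"hand": 0},{"turn": [0,0,0],"translation": [0,0,22],"hand": 0},{"turn": [0,0,0],"translation": [0,0,0],"hand": 0},{"turn": [0,0,0],"translation": [-4,0,0],"hand": 0},{"turn": [0,0,0],"translation": [-4,0,0],"hand": 0},{"turn": [0,0,0],"translation": [-4,0,0],"hand": 0},{"turn": [0,0,0],"translation": [0,0,0],"hand": 0},{"turn": [0,0,0],"translation": [0,0,0],"hand": 0}]}}

```text
time_s: 21.3
eef_pos: [441.3, 130.7, 44.0]
ee_rot: [0.001, -0.036, 0.999, -0.0]
force: [0.8, 0.6, 0.2]
grip_width: -0.003
grip_force: 0.0
```

```bash
python3 - <<'E'
from h import *
st()
E
```

```text
t 21.3 pos [441.3 130.7  44. ] dock 16.2 128.7 phi 94.14 F [0.8 0.6 0.2] q [ 0.03  0.47  1.91 -0.    0.77 -1.61] g -0.003 0.0 rot [ 0.001 -0.036  0.999 -0.   ]
```

{"fn": "move_arm", "kwargs": {"moves": [{"turn": [0,0,0],"translation": [-4,0,0],"hand": 0},{"turn": [0,0,0],"translation": [-4,0,0],"hand": 0},{"turn": [0,0,0],"translation": [-4,0,0],"hand": 0},{"turn": [0,0,0],"translation": [-4,0,0],"hand": 0},{"turn": [0,0,0],"translation": [-4,0,0],"hand": 0},{"turn": [0,0,0],"translation": [-2,0,0],"hand": 0},{"turn": [0,0,0],"translation": [0,0,0],"hand": 0}]}}

```text
time_s: 21.88
eef_pos: [463.0, 132.3, 43.3]
ee_rot: [0.0, -0.036, 0.999, 0.0]
force: [-0.4, 0.5, 0.8]
grip_width: 0.001
grip_force: 0.0
```

```bash
python3 - <<'E'
from h import *
st()
E
```

```text
t 21.88 pos [463.  132.3  43.3] dock 16.3 107.0 phi 94.13 F [-0.4  0.5  0.8] q [ 0.03  0.5   1.85  0.    0.79 -1.61] g 0.001 0.0 rot [ 0.    -0.036  0.999  0.   ]
```

{"fn": "move_arm", "kwargs": {"moves": [{"turn": [0,0,0],"translation": [-1.5,0,0],"hand": 0},{"turn": [0,0,0],"translation": [-1.5,0,0],"hand": 0},{"turn": [0,0,0],"translation": [-1,0,0],"hand": 0},{"turn": [0,0,0],"translation": [0,0,0],"hand": 0}]}}

```text
time_s: 22.22
eef_pos: [465.9, 132.5, 43.2]
ee_rot: [-0.001, -0.036, 0.999, -0.0]
force: [-4.3, -1.4, 3.2]
grip_width: 0.001
grip_force: 2.2
```

```bash
python3 - <<'E'
from h import *
st()
c=cap('wrist');q=pts(c).reshape(-1,3);D=np.c_[(q[:,:2]-O)@EX,(q[:,:2]-O)@EY,q[:,2]]
cv2.imwrite('pics/w5.png',c['image'])
E
```

```text
t 22.22 pos [465.9 132.5  43.2] dock 16.3 104.0 phi 94.14 F [-4.3 -1.4  3.2] q [ 0.03  0.51  1.84 -0.    0.8  -1.61] g 0.001 2.2 rot [-0.001 -0.036  0.999 -0.   ]
```

{"fn": "move_arm", "kwargs": {"moves": [{"turn": [0,0,0],"translation": [-1,0,0],"hand": 0},{"turn": [0,0,0],"translation": [-0.5,0,0],"hand": 0},{"turn": [0,0,0],"translation": [0,0,0],"hand": 0},{"turn": [0,0,0],"translation": [0,0,0],"hand": 0}]}}

```text
time_s: 22.6
eef_pos: [466.1, 132.6, 43.1]
ee_rot: [-0.002, -0.036, 0.999, -0.0]
force: [-11.9, -2.2, 8.6]
grip_width: 0.0
grip_force: 5.8
```

```bash
python3 - <<'E'
from h import *
st()
E
```

```text
t 22.6 pos [466.1 132.6  43.1] dock 16.3 103.8 phi 94.16 F [-11.9  -2.2   8.6] q [ 0.03  0.51  1.83 -0.    0.8  -1.61] g 0.0 5.8 rot [-0.002 -0.036  0.999 -0.   ]
```

Keeper is at its stop. I'll back off, rise and verify.

{"fn": "move_arm", "kwargs": {"moves": [{"turn": [0,0,0],"translation": [5,0,0],"hand": 0},{"turn": [0,0,0],"translation": [8,0,0],"hand": 0},{"turn": [0,0,0],"translation": [0,0,-30],"hand": 0},{"turn": [0,0,0],"translation": [0,0,-30],"hand": 0},{"turn": [0,0,0],"translation": [0,0,-30],"hand": 0},{"turn": [0,0,0],"translation": [20,0,-20],"hand": 0},{"turn": [0,0,0],"translation": [30,0,-10],"hand": 0},{"turn": [0,0,0],"translation": [30,0,0],"hand": 0},{"turn": [0,0,0],"translation": [0,0,0],"hand": 0},{"turn": [0,0,0],"translation": [0,0,0],"hand": 0}]}}

```text
time_s: 23.43
eef_pos: [374.4, 126.0, 163.7]
ee_rot: [0.001, -0.036, 0.999, 0.0]
force: [1.2, -1.4, -0.2]
grip_width: -0.0
grip_force: 0.0
```

```bash
python3 - <<'E'
from h import *
st()
c=cap('top');im=c['image'];q=pts(c).reshape(-1,3);D=np.c_[(q[:,:2]-O)@EX,(q[:,:2]-O)@EY,q[:,2]]
for n,x,y,l,h in(('knob',16,86,46,58),('post',0,70,55,68),('tab',-117,0,66,78)):
    m=D[(abs(D[:,0]-x)<32)&(abs(D[:,1]-y)<16)&(D[:,2]>l)&(D[:,2]<h)];print(n,len(m),m.mean(0).round(1) if len(m) else '')
cv2.imwrite('pics/t5.png',cv2.resize(im[130:320,150:470],None,fx=2.4,fy=2.4,interpolation=cv2.INTER_CUBIC))
E
```

```text
t 23.43 pos [374.4 126.  163.7] dock 16.4 195.7 phi 94.14 F [ 1.2 -1.4 -0.2] q [ 0.03  0.13  1.98  0.    1.03 -1.62] g -0.0 0.0 rot [ 0.001 -0.036  0.999  0.   ]
knob 24 [13.3 84.6 52.9]
post 24 [ 2.4 71.9 61.7]
tab 99 [-114.4   -0.6   71.6]
```

View pics/t5.png

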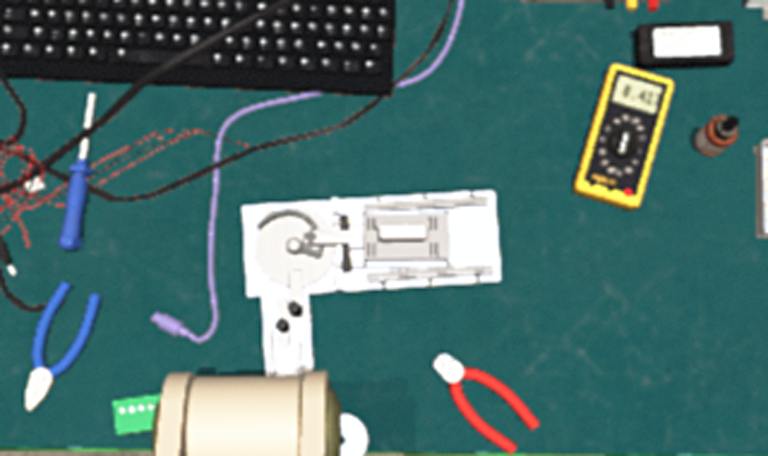

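The picture shows:
- the lever closed, with its post at (295,308)
- the keeper knob beside it at (282,325)
- the module drawn in against the pads
- every bystander tool where it was

The robot is clear of everything.

```bash
python3 -c "
from rig import finish_job; print(finish_job())"
```

```text
the job is handed in; nothing more can be done
None
```

The module is docked and drawn in tight, the lever is at its closed stop, the keeper is fully in, no tools were disturbed, and I handed the job in after about 23.5 s of robot time; no verdict came back.

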